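# Open the dial lock of the sample box and hold up its shackle

## Robot

A 7-joint arm with a two-finger parallel gripper is mounted at the origin on a cart in front of the work surface, level with it; the furniture and walls round the work are solid. World frame = base frame: x ahead of the robot, y to its left, z up, the work surface at z = 0. Lengths are in mm, angles in rad, forces in N, time in s.
With the tool pointing down it reaches from about 400 to 900 mm from the base axis. Payload 5.6 kg.
Tool frame: the origin (TCP) lies at the very end of the fingers, on their centre line; the grasp point (between the pads) lies 19 mm behind it; z points along the fingers, y is the line along which they close (so a half turn about z gives the same grasp; the last joint's range is limited). The gripper opens to 92 mm and grips with 3 to 60 N. Pads are 20 mm wide; open, the fingers measure 128 mm over their backs; the gripper's body (75 mm by 189 mm) begins 69 mm behind the grasp point.
Start: joints at [-1.199, 0.468, -0.012, 1.603, 0.006, 1.071, -0.056], TCP at [261.995, 594.868, 214.592] pointing down, gripper open.
Joint ranges: [-2.53, 2.53], [-0.31, 2.02], [-1.57, 1.55], [0.28, 2.44], [-1.29, 4.43], [0.15, 1.84], [-2.92, 2.92]. Speed limits (rad/s): [2.57, 2.57, 3.14, 3.14, 3.14, 3.14, 3.14].

## Interface

Orientations are given as a unit quaternion [w, x, y, z].
In Python, from station import robot gives the robot as it stands. Calls block until the motion is done:
- robot.reach(position, orientation): joint-space move of the TCP to a pose.
- robot.line_to(position, v=150, attitude=None): straight line of the TCP; attitude=None keeps the orientation; v is the mean speed in mm/s.
- robot.move_j(angles): joint-space move.
- robot.gripper_to(opening): finger opening in mm; the grip force is fixed at half the most; returns when the fingers have stopped.
- robot.sleep(seconds).
- robot.solve_ik(position, orientation): joint angles nearest the present ones, or None.
- robot.camera(name): name is "side" or "top"; returns the picture (384x512x3 uint8, red, green, blue); there is no depth.
- robot.camera_model(name): a dict with "mtx" (3x3 intrinsics, pixels), "k1" (the pictures are not rectified: a ray, as slopes to the right and down, at radius r is drawn at 1 + k1 r^2 times it, then the intrinsics apply), "rvec" (rotation vector, rad) and "tvec" (3), from world to camera coordinates, as OpenCV has them. Camera axes: x right, y down, z forward; pixel columns grow to the right and rows downward; lengths in mm; the calibration is good to about 2 mm. A picture is of the moment at which its call begins. camera_model takes no time and is no camera call.
A pose or a line that the arm cannot do raises robot.PlanningError and nothing moves.
- robot.finish_job(): hands the job in; it is judged then, once.
Readings, each from a call of its own:
- robot.current_clock(): time.
- robot.current_joints(): joint angles.
- robot.current_qd(): joint speeds.
- robot.current_joint_efforts(): joint torques, N m.
- robot.current_tool_pos(): TCP position.
- robot.current_orientation(): TCP orientation.
- robot.current_ft_force(): force on the tool from outside, world axes, zero at the start.
- robot.current_torque(): the same for the moment, N m.
- robot.current_finger_gap(): finger opening in mm.
- robot.current_gripper_force(): force on a finger pad.
Only numpy, scipy, OpenCV 4.12 (cv2) and the standard library are available. Lean on these libraries where they do the work, as an engineer would, in place of code of your own. Each camera call takes 0.05 s, during which the arm holds its last target. There are 200 camera calls.

## Task

Open the dial lock on the grey sample box: fold the stiff cover over the dial up by its tab until it stands upright and leave it standing so, neither drooping over the dial nor leaning back over the vials. Then turn the dial clockwise, click by click, until its pointer clicks home at the long mark on the bezel, and only then pull the steel shackle straight up out of the lock and its hasp. Finish still gripping the shackle, holding it still and upright (bow up, legs down) with both legs a few centimetres clear above the lock, the dial still on its mark and the vials and everything else on the bench left where they stand.

Things in the scene. Friction and masses are not known exactly. Their poses are not given: they have to be found in the camera images.
- sample_box: low grey steel box fixed to the bench, 190 (x) x 200 (y) mm; origin centre of its underside, x from its front to its rear, y to its left, z up. Rear half: lid, top at 70 mm, two vials stand on it. Front (x -95 to -5 mm): aluminium lock console, top at 84 mm: dial axis at x -39, y +42, shackle middle at x -39, y -30 mm; its legs also pass through a 3 mm steel hasp strap lying on the console
- lock_cover (a joint): angle of the stiff grey cover, a hood over the dial, open in front (64 mm wide, 50 mm deep, 44 mm above the console), about its hinge. 0 closed, top level; grows as its front edge is lifted up and back; 1.571 rad = upright; stop at 2.05; starts 0 to 0.15. It stays where it is left; turning it takes about 0.13 N m (2 N at the tab)
- cover_hinge (a point): point on the cover's hinge axis, which runs along box y: at box x -3, y +42 mm, 92 mm above the bench
- cover_tab (a point): grip point on the black pull tab that sticks 30 mm out of the middle of the cover's front edge, 8 mm from its tip: tab 16 mm wide along the hinge, 6 mm thick; the point is 72 mm in front of and 33 mm above the hinge axis when closed. It swings with the cover about the hinge and can turn between fingers that pinch its two sides
- lock_dial (a joint): angle of the black dial about its upright axis, rad, grows clockwise seen from above; 0 = pointer at the long mark. A notch every 0.349 rad (20 degrees), it rests only in notches (play 0.03); starts 2 to 4 clicks short (-1.40 to -0.70), can go on to 0.85; takes up to about 0.1 N m. Only in the notch at 0 (within 0.05 rad) can the shackle be drawn, else a disc inside stops it after 3 mm
- dial_grip (a point): on the dial axis at mid height of its grip bar, 29 mm above the console. The bar lies along the pointer direction: 12 mm wide, 30 mm long plus a wedge point with a thin line on top at the pointer end, 18 mm tall (20 to 38 mm above the console), on a round skirt of 41 mm diameter
- dial_mark (a point): middle of the long mark, the one long bar (11 mm) among the small dots on the bezel ring round the dial, 31 mm from the dial axis on the front side (box -x)
- shackle: loose U-shaped steel shackle of 10 mm round bar, 50 mm wide, 94 mm tall, 0.10 to 0.17 kg; origin midway between its leg ends, z up to the bow, y along its width (box y). It stands in two upright bores with 1 mm clearance, leg ends 40 mm above the bench (44 mm inside the console), bow top 134 mm above the bench (50 mm above the console)
- shackle_bow (a point): centre of the bar at the top of the shackle's bow, 89 mm above its leg ends
- foot_near (a point): lower end of the shackle leg nearer the dial, which has a small cut in its side
- foot_far (a point): lower end of the other shackle leg
- vial_1: bystander: small glass vial with a screw cap, 25 x 60 mm, standing on the box lid close behind the cover; origin centre of its underside
- vial_2: bystander: the second such vial, 25 x 60 mm, beside the first on the lid; origin centre of its underside
- sample_tin_3: bystander: taller round sample tin with lid, 57 x 66 mm, left of the box; origin centre of its underside
- sample_tin_1: bystander: low round sample tin with lid, 64 x 48 mm, left of the box; origin centre of its underside
- mug: bystander: tea mug with handle, 92 mm across, 95 mm high, at the front left; origin centre of its underside
- tape_roll: bystander: roll of packing tape lying flat, 96 x 48 mm, right of the box; origin centre of its underside
- sample_dish: bystander: flat aluminium dish of ground leaf, 103 x 10 mm, right of the box; origin centre of its underside
- timer: bystander: small kitchen timer, 62 mm high, in front of the microwave; origin centre of its underside
Not all that is in view belongs to the job. There is more than one size of the shackle; the one meant has the size given above.

How it is judged (in metres and radians):
On the way, in this order (a step that is already met when the one before it is completed fails the run):
1. the cover stands upright (90 degrees, within 10) (value of joint lock_cover between 1.396 and 1.745 rad), for 0.2 s.
2. the dial rests at the long mark (within 0.1 rad) with the shackle still in the lock (value of joint lock_dial between -0.1 and 0.1 rad and z of shackle in the frame of sample_box below 0.05 m), for 0.3 s.
3. the shackle is drawn out of both bores (height (world z) of each of foot_near, foot_far above 0.095 m), for 0.1 s.
At the end, for the whole second after the job is handed in: The cover stands at 90 degrees within 10, the dial at its mark within 0.12 rad; the shackle is gripped in the fingers, still, upright within 0.4 rad, both leg ends at least 20 mm above the console (104 mm above the bench), touching neither the box nor the vials (all of step 1 and value of joint lock_dial between -0.12 and 0.12 rad and height (world z) of each of foot_near, foot_far above 0.104 m and angle between shackle's own z axis and vertical below 0.4 rad and contact force between the fingers and shackle above 1 N and contact force between shackle and sample_box below 0.1 N and contact force between shackle and vial_1 below 0.1 N and contact force between shackle and vial_2 below 0.1 N and linear speed of shackle below 0.03 m/s); the arm keeps its last pose, push and grip.
It fails at once if a bystander was moved more than 20 mm or tipped over (distance of any of vial_1, vial_2, sample_tin_3, sample_tin_1, mug, tape_roll, sample_dish, timer from where it was at the start of the episode above 0.02 m or angle between any of vial_1, vial_2, sample_tin_3, sample_tin_1, mug, timer's own z axis and vertical above 0.5 rad).
It also fails if it takes over 72 s, if anything falls off the work surface, if the arm or the gripper's body presses on something with over 40 N, if the wrist force passes 120 N, or if a joint passes its speed limit or range.

## Working session

There is one attempt and no reset: what is moved stays moved. The work goes in short steps, each a Python script; the robot and the scene stay as the last script left them, time stands still between calls to the robot, and variables do not carry over. Pictures are saved under pics/ and viewed, at most 10 in all, crops included, and the job is handed in when it is done.

```bash
ls; mkdir -p pics
python3 - <<'E'
from station import robot
import cv2,numpy as np
for n in("side","top"):
    im=robot.camera(n); cv2.imwrite(f"pics/{n}0.png",im[:,:,::-1])
    m=robot.camera_model(n); print(n,m)
    R=cv2.Rodrigues(np.array(m['rvec'],float))[0]; print(-R.T@np.array(m['tvec']).ravel())
print(robot.current_tool_pos(),robot.current_orientation(),robot.current_clock())
E
```

```text
pics
side {'mtx': array([[454.82627051,   0.        , 257.8216615 ],
       [  0.        , 454.82627051, 189.36302887],
       [  0.        ,   0.        ,   1.        ]]), 'k1': 0.0042221193344671, 'rvec': array([ 1.98117548, -0.33551982,  0.24203061]), 'tvec': array([-496.53807188,  130.44427867, 1176.00585054])}
[  109.90711947 -1118.77659743   618.72035467]
top {'mtx': array([[483.19274473,   0.        , 252.91564551],
       [  0.        , 483.19274473, 196.53998994],
       [  0.        ,   0.        ,   1.        ]]), 'k1': -0.10471874750469042, 'rvec': array([ 2.12292489, -2.09530642,  0.21668574]), 'tvec': array([ -40.81327445,  522.2686027 , 1639.49557545])}
[ 170.99493349  -43.76831729 1712.08090515]
[261.78504405 594.38062339 213.75451688] [-1.16952594e-04  2.05932288e-01  9.78565932e-01 -7.71260622e-04] 0.1
```

View pics/top0.png

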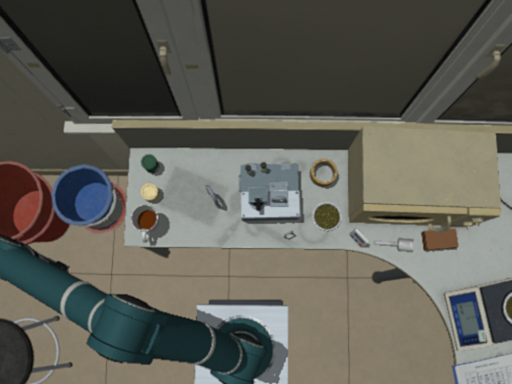

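View pics/side0.png

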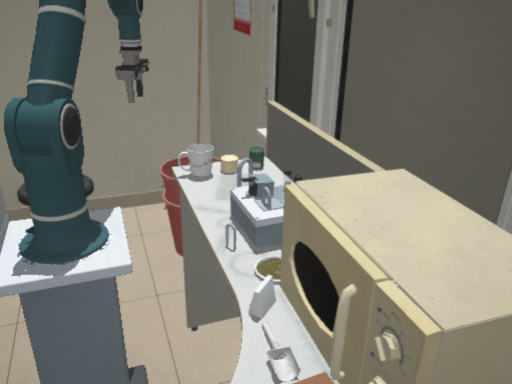

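The top view shows the box at about (270,192). U-shaped candidates for the shackle:
- On the console: side (267,195), top about (285,205).
- On the bench to the right: side (230,237), top (290,235).
- Left of the box: side (245,170), top (216,197).

By the description, the one in the console is meant. I'll check that in a close crop.

Run:
```python
import cv2,numpy as np
t=cv2.imread("pics/top0.png")[150:245,205:305]; s=cv2.imread("pics/side0.png")[150:250,215:315]
a=cv2.resize(t,(400,380),interpolation=cv2.INTER_CUBIC);b=cv2.resize(s,(400,400),interpolation=cv2.INTER_CUBIC)
c=np.zeros((400,800,3),np.uint8);c[:380,:400]=a;c[:,400:]=b
cv2.imwrite("pics/crop0.png",c)
```

```text
(no output)
```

View pics/crop0.png

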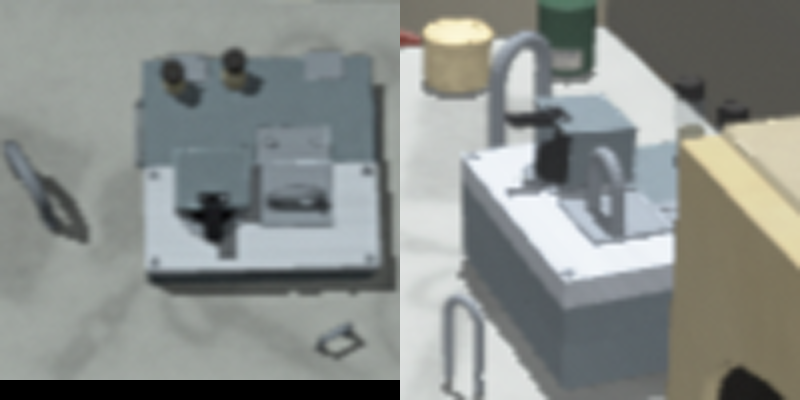

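The crop shows the wanted shackle upright in the hasp, at top (279,200) and side (266,197). The larger one stands left of the box and the smaller one in front right, and both are decoys. The cover with its tab is at top (257,205). Next I'll fit the box pose from the white console top.

```bash
cat > h.py <<'E'
from station import robot
import cv2,numpy as np
from scipy.spatial.transform import Rotation as Rot
M={}
for n in("side","top"):
    m=robot.camera_model(n);R=cv2.Rodrigues(np.array(m['rvec'],float))[0];t=np.array(m['tvec'],float).ravel()
    M[n]=(m['mtx'],np.array([m['k1'],0,0,0,0.]),R,t,-R.T@t)
def rays(n,px):
    K,d,R,t,c=M[n];u=cv2.undistortPoints(np.asarray(px,float).reshape(-1,1,2),K,d).reshape(-1,2)
    return c,np.c_[u,np.ones(len(u))]@R
def onz(n,px,z):
    c,r=rays(n,px);return c+r*((z-c[2])/r[:,2])[:,None]
def tri(ps,pt):
    (c1,a),(c2,b)=rays("side",[ps]),rays("top",[pt]);a=a[0];b=b[0]
    k=np.linalg.lstsq(np.c_[a,-b],c2-c1,rcond=None)[0];p,q=c1+k[0]*a,c2+k[1]*b
    return (p+q)/2,np.linalg.norm(p-q)
def proj(n,P):
    K,d,R,t,c=M[n];return cv2.projectPoints(np.asarray(P,float).reshape(-1,1,3),cv2.Rodrigues(R)[0],t,K,d)[0].reshape(-1,2)
def quat(zdir,ydir):
    z=np.array(zdir,float);z/=np.linalg.norm(z);y=np.array(ydir,float);y-=z*(y@z);y/=np.linalg.norm(y)
    q=Rot.from_matrix(np.c_[np.cross(y,z),y,z]).as_quat();return [q[3],*q[:3]]
def shot(n,name):
    im=robot.camera(n)[:,:,::-1].copy();cv2.imwrite(f"pics/{name}.png",im);return im
E
python3 - <<'E'
from h import *
def run(n,seed):
    im=cv2.imread(f"pics/{n}0.png");h=cv2.cvtColor(im,cv2.COLOR_BGR2HSV);print(n,"seed",im[seed[1],seed[0]])
    ff=np.zeros((386,514),np.uint8);cv2.floodFill(im.copy(),ff,seed,255,(12,)*3,(12,)*3,4|cv2.FLOODFILL_FIXED_RANGE|cv2.FLOODFILL_MASK_ONLY|(255<<8))
    m=ff[1:-1,1:-1];c=max(cv2.findContours(m,cv2.RETR_EXTERNAL,cv2.CHAIN_APPROX_NONE)[0],key=cv2.contourArea)[:,0,:]
    hull=cv2.approxPolyDP(cv2.convexHull(c),2,True)[:,0,:];print(hull.tolist());print(onz(n,hull,84).round(0)[:,:2].tolist())
run("top",(290,212));run("side",(245,195))
E
```

```text
top seed [197 190 180]
[[297, 194], [298, 212], [295, 215], [242, 214], [242, 195], [245, 192], [294, 191]]
[[527.0, -186.0], [464.0, -189.0], [454.0, -179.0], [455.0, 2.0], [521.0, 4.0], [532.0, -7.0], [538.0, -176.0]]
side seed [199 190 183]
[[245, 196]]
[[468.0, -58.0]]
```

Run:
```python
from h import *
g={n:cv2.cvtColor(cv2.imread(f"pics/{n}0.png"),cv2.COLOR_BGR2GRAY).astype(float) for n in M}
def edge(n,fixed,lo,hi,axis,sign=0):
    # subpixel gradient peak along axis ('r': along rows at column fixed; 'c': along columns at row fixed)
    out=[]
    for f in fixed:
        p=g[n][lo:hi,f] if axis=='r' else g[n][f,lo:hi]
        d=np.diff(p);d=np.abs(d) if sign==0 else sign*d
        i=int(np.argmax(d));w=d[max(0,i-1):i+2].clip(0);x=lo+max(0,i-1)+.5+(w*np.arange(len(w))).sum()/w.sum()
        out.append((f,x) if axis=='r' else (x,f))
    return np.array(out)
def rep(name,n,e,z):
    W=onz(n,e,z)[:,:2];v=cv2.fitLine(W.astype(np.float32),cv2.DIST_HUBER,0,.01,.01).ravel()
    print(name,"mid",v[2:].round(1),"dir deg",round(np.degrees(np.arctan2(v[1],v[0])),2),"sd",np.std((W-v[2:])@[-v[1],v[0]]).round(2))
rep("top front",'top',edge('top',range(264,296),213,221,'r',-1),84)
rep("top frontL",'top',edge('top',range(245,256),213,221,'r',-1),84)
rep("top right",'top',edge('top',range(194,214),294,303,'c',-1),84)
rep("top left",'top',edge('top',range(195,213),237,245,'c',0),84)
rep("lid right",'top',edge('top',range(168,188),294,302,'c',0),70)
rep("lid left",'top',edge('top',range(168,188),236,244,'c',0),70)
rep("lid rear",'top',edge('top',range(268,290),158,169,'r',0),70)
rep("side front",'side',edge('side',range(234,252),185,225,'r',-1),84)
np.set_printoptions(linewidth=250)
print(g['top'][200:206,234:248].astype(int));print(g['top'][200:203,292:304].astype(int));print(g['top'][210:222,285].astype(int));print(g['side'][185:225,245].astype(int))
```

```text
top front mid [ 447.8 -140.9] dir deg -88.17 sd 0.25
top frontL mid [443.5 -23.5] dir deg -88.67 sd 0.14
top right mid [ 500.8 -193.6] dir deg 1.57 sd 0.39
top left mid [492.    7.7] dir deg 1.99 sd 0.19
lid right mid [ 580.9 -198.9] dir deg -0.49 sd 3.01
lid left mid [587.   15.6] dir deg -4.35 sd 1.29
lid rear mid [ 642.5 -122.5] dir deg -81.14 sd 2.23
side front mid [446.9 -96.5] dir deg -88.54 sd 9.14
[[142 140 139 138 137 140 151 176 190 192 192 191 192 190]
 [142 141 139 138 137 140 153 177 191 194 191 193 195 190]
 [140 140 139 138 139 141 152 178 191 194 193 193 195 190]
 [140 139 138 138 138 139 150 175 191 194 193 193 194 190]
 [138 139 138 138 138 137 144 172 189 192 191 192 192 192]
 [138 139 140 140 140 138 144 172 190 193 193 192 193 194]]
[[185 185 184 184 185 187 181 137  85  71  90 134]
 [186 186 186 186 187 189 182 138  86  71  89 134]
 [190 189 189 188 189 191 184 140  87  71  90 135]]
[194 192 189 190 192 189 161  94  47  49  71  78]
[207 228 240 241 241 241 236 218 218 211 189 182 143 172 239 242 242 242 241 241 238 225 179 141 130 129 129 127 118 103  92  88  89  88  89  88  90  89  90  90]
```

```bash
cat >> h.py <<'E'
A=.033;C=np.array([541.1,-91.5,0]);BR=Rot.from_euler('z',A).as_matrix()
def B(x,y,z):return C+BR@np.array([x,y,z],float)
def crop(im,n,x0,y0,w,h,s,pts=()):
    o=cv2.resize(im[y0:y0+h,x0:x0+w],(w*s,h*s),interpolation=cv2.INTER_CUBIC)
    for p,c in pts:
        u=((proj(n,p)[0]-[x0,y0]+.5)*s).round().astype(int);cv2.drawMarker(o,tuple(int(v) for v in u),c,cv2.MARKER_CROSS,9,1)
    return o
E
python3 - <<'E'
from h import *
r,gn,y,m=(0,0,255),(0,255,0),(0,255,255),(255,0,255)
P=[(B(-95,100,84),r),(B(-95,-100,84),r),(B(-5,100,84),r),(B(-5,-100,84),r),(B(95,-100,70),r),(B(95,100,70),r),(B(-39,-30,134),gn),(B(-39,-10,114),gn),(B(-39,-50,114),gn),(B(-75,42,125),y),(B(-3,42,92),y),(B(-70,42,84),m)]
for z in(128,):P+=[(B(-53,10,z),m),(B(-53,74,z),m),(B(-3,10,z),m)]
o=[crop(cv2.imread("pics/top0.png"),'top',232,158,72,66,5.5.__int__() if 0 else 5,P),crop(cv2.imread("pics/side0.png"),'side',222,165,80,75,5,P)]
c=np.zeros((375,770,3),np.uint8);c[:330,:360]=o[0];c[:,370:]=o[1];cv2.imwrite("pics/ov.png",c)
E
```

```text
(no output)
```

View pics/ov.png

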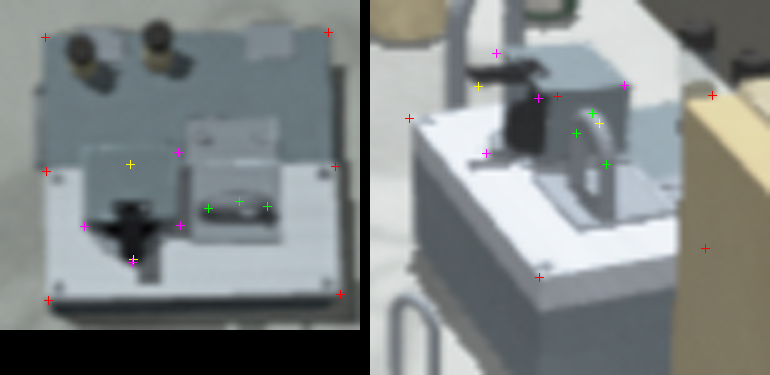

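The overlay agrees with the picture. The corners, hood edges and bow (side 266,188) land within about 1 px, and the tab sits slightly above its closed prediction. Next I'll measure the cover angle from the tab tip at side about (241.5,179.1) and check IK along the whole plan.

```bash
cat >> h.py <<'E'
ex,ey=BR[:,0],BR[:,1];DN=np.array([0,0,-1.])
def tab(th,r=(-72,33)):
    c,s=np.cos(th),np.sin(th);return B(-3+r[0]*c+r[1]*s,42,92-r[0]*s+r[1]*c)
def down(yaw):  # closing line at yaw rel. to box y, CCW from above
    return quat(DN,Rot.from_euler('z',yaw).apply(ey))
E
python3 - <<'E'
from h import *
for px in((241.5,179.1),(243,179)):
    c,r=rays('side',[px]);r=r[0]
    for yb in(34,42):
        k=(yb-(c-C)@ey)/(r@ey)*1;P=c+k*r;q=BR.T@(P-C);d=q-[-3,yb,92];print(px,yb,q.round(1),'rad',np.hypot(d[0],d[2]).round(1),'th',round(np.arctan2(d[2],-d[0])-np.arctan2(33,80),3))
for th in(0,.05,.1,.15):print(th,proj('side',tab(th,(-80,33))).round(1),proj('top',tab(th,(-80,33))).round(1))
q0=robot.solve_ik(list(tab(.07)+[0,0,90]),down(0));print(q0)
for th in np.linspace(0.07,1.6,5):print(robot.solve_ik(list(tab(th)+[0,0,-9]),down(0)))
for y in(0,.7,1.4):print('dial',robot.solve_ik(list(B(-39,42,106)),down(y)))
for y in(1.57,-1.57):
  for z in(112,190):print('sh',robot.solve_ik(list(B(-39,-30,z)),down(y)))
E
```

```text
(241.5, 179.1) 34 [-82.7  34.  136.8] rad 91.4 th 0.121
(241.5, 179.1) 42 [-79.8  42.  133.1] rad 87.1 th 0.1
(243, 179) 34 [-78.4  34.  136.5] rad 87.6 th 0.141
(243, 179) 42 [-75.5  42.  132.8] rad 83.2 th 0.121
0 [[240.4 182. ]] [[258.1 211.6]]
0.05 [[241.  180.6]] [[258.1 210.9]]
0.1 [[241.7 179.2]] [[258.1 210.1]]
0.15 [[242.4 177.8]] [[258.1 209.2]]
[-0.43411384  0.15376497  0.52699026  2.05047619 -0.09416756  0.96003666
  1.7456401 ]
[-0.30114894  0.30810582  0.39847886  2.13311846 -0.1771756   0.7310047
  1.81669179]
[-0.33063939  0.30147197  0.43266395  2.07543145 -0.17465988  0.79868848
  1.8110071 ]
[-0.32372092  0.3224618   0.42791682  2.00449966 -0.17599706  0.84970082
  1.80523472]
[-0.2980402   0.36513603  0.40350625  1.93177013 -0.18292477  0.88001829
  1.80254077]
[-0.26193756  0.42004481  0.36607173  1.86724424 -0.18927033  0.88808131
  1.79883136]
dial [-0.26638408  0.38339984  0.36316929  2.06569347 -0.20164593  0.72547963
  1.82802485]
dial [-0.13078481  0.3737842   0.19838864  2.05708149 -0.10931096  0.72037866
  2.4403192 ]
dial [ 0.98259965  0.8638617  -1.32515977  1.99187192  0.95923112  1.12161473
  2.22953365]
sh [-0.76156617  0.82909449  1.34603531  2.06126914 -0.94587557  1.08923169
 -2.05570827]
sh [-0.81247264  0.61920978  1.36098486  2.00125868 -0.68871175  1.10440115
 -2.25231669]
sh [-0.36926981  0.44509955  0.67735302  2.04303343 -0.39284782  0.78223757
  0.57833216]
sh [-0.46790725  0.32878105  0.78156711  1.98693195 -0.28614925  0.9370002
  0.49246088]
```

Run:
```python
from h import *
p=np.array(robot.current_tool_pos());robot.line_to(list(p+[0,0,110]),v=250)
robot.reach(list(tab(.1)+[0,0,120]),down(np.pi));print(robot.current_joints(),robot.current_clock())
robot.gripper_to(44)
robot.line_to(list(tab(.1)+[0,0,30]),v=200);f0=np.array(robot.current_ft_force())
robot.line_to(list(tab(.1)+[0,0,-10]),v=80)
print('pos',robot.current_tool_pos(),'f',np.array(robot.current_ft_force()).round(1),f0.round(1),robot.current_clock())
a=shot('top','t1');b=shot('side','s1')
o=np.hstack([crop(a,'top',222,158,80,75,5,[]),crop(b,'side',215,150,80,75,5,[])]);cv2.imwrite("pics/c1.png",o)
```

```text
[-0.71770758  0.12660421  0.83402273  2.02311663 -0.1088325   1.03561642
 -1.36791161] 3.1083
pos [468.54541411 -52.10023174 122.08828253] f [-0.3 -0.4 -0.2] [-0.1 -0.3  0.2] 5.1917
```

View pics/c1.png

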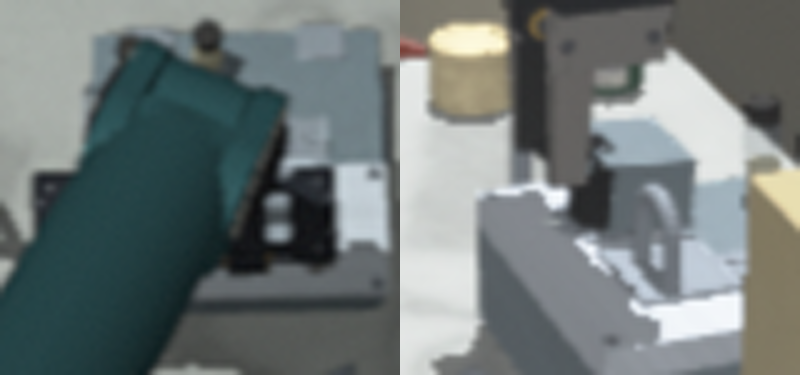

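The fingers straddle the tab just in front of the hood (right finger at side crop (565,150)). Now I'll close and check the gap and side force.

Run:
```python
from h import *
robot.gripper_to(12)
f=np.array(robot.current_ft_force());print('gap',robot.current_finger_gap(),'gf',robot.current_gripper_force(),'f',f.round(1),'pos',np.array(robot.current_tool_pos()).round(1))
if abs(robot.current_finger_gap()-16)<2:
    off=np.array([0,0,-10.])
    for th in np.arange(.2,.61,.1):
        robot.line_to(list(tab(th)+off),v=60);print(round(th,2),np.array(robot.current_ft_force()).round(1),robot.current_finger_gap(),(np.array(robot.current_tool_pos())-tab(th)-off).round(1))
print(robot.current_clock())
```

```text
gap 15.68566036778668 gf 30.000450611114502 f [-1.   2.9  2.9] pos [468.4 -51.3 122.1]
0.2 [-0.2  3.  -0.7] 15.447526400867051 [-0.2  0.6  0.1]
0.3 [-2.6  4.3  0.2] 15.049330117106072 [-0.4  0.5  0.2]
0.4 [-2.8  4.4  1.9] 15.605581115012562 [-0.3  0.5  0.5]
0.5 [-4.3  3.8  1.9] 15.045782679812953 [-0.3  0.5  0.5]
0.6 [-4.5  4.5  3.1] 15.36275293539162 [-0.2  0.5  0.6]
7.25
```

Run:
```python
from h import *
off=np.array([0,0,-10.])
for th in list(np.arange(.7,1.56,.1))+[1.571]:
    robot.line_to(list(tab(th)+off),v=70)
    f=np.array(robot.current_ft_force());print(round(th,2),f.round(1),round(robot.current_finger_gap(),1))
    if np.linalg.norm(f)>25:break
print(robot.current_clock())
b=shot('side','s2');a=shot('top','t2')
o=np.hstack([crop(a,'top',222,158,80,75,5,[]),crop(b,'side',215,145,80,75,5,[(tab(1.571,(-80,33)),(0,0,255)),(tab(1.571,(-50,33)),(0,255,0))])]);cv2.imwrite("pics/c2.png",o)
```

```text
0.7 [-3.6  3.6  3. ] 15.6
0.8 [-4.4  4.5  2.6] 15.3
0.9 [-3.6  4.6  2. ] 15.6
1.0 [-3.3  4.1  2.1] 15.2
1.1 [-2.5  3.7  1.1] 15.6
1.2 [-1.4  4.4  2.8] 15.6
1.3 [-1.5  6.   3.8] 15.6
1.4 [-0.3  4.9  2.8] 15.2
1.5 [-1.1  5.2  4.4] 15.4
1.57 [0.2 5.8 3.8] 15.4
9.9
```

View pics/c2.png

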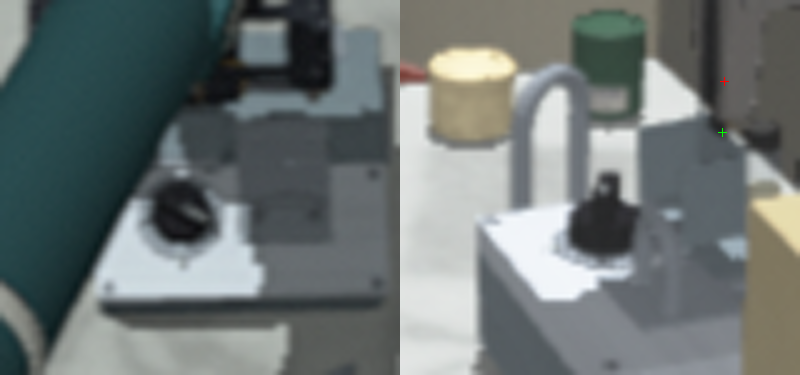

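The cover stands upright: its front edge is vertical at side crop x≈640. The dial is exposed, with its pointer line running from about (187,206) to (208,218) in the top crop. That is roughly 60° short of the long mark at (183,262). I'll release the tab, lift clear, and measure the pointer in a clear picture.

Run:
```python
from h import *
robot.gripper_to(34);p=np.array(robot.current_tool_pos());print('f',np.array(robot.current_ft_force()).round(1))
robot.line_to(list(p+[0,0,70]),v=200)
robot.line_to(list(B(-39,-180,260)),v=350)
print(robot.current_clock())
b=shot('side','s3');a=shot('top','t3')
w=B(-39,42,122);u=proj('top',w)[0];print('axis px top',u,'side',proj('side',w)[0])
np.set_printoptions(linewidth=250)
g=cv2.cvtColor(a,cv2.COLOR_BGR2GRAY);x0,y0=u.round().astype(int)-9;print(x0,y0);print(g[y0:y0+20,x0:x0+20])
d=[(B(-39-22*np.cos(t),42-22*np.sin(t),122),c) for t,c in((.698,(0,255,0)),(1.047,(0,0,255)),(1.396,(255,0,255)))]+[(B(-70,42,84),(0,255,255))]
o=np.hstack([crop(a,'top',237,180,40,40,10,d),crop(b,'side',235,160,40,40,10,d)]);cv2.imwrite("pics/c3.png",o)
```

```text
f [ 0.8  0.2 -0.2]
11.7833
axis px top [257.77646456 198.85744896] side [255.54270609 180.87204298]
249 190
[[ 87  75  81 113 133 136 137 136 135 134 135 134 134 135 138 135 112  78  63  63]
 [117  84  70  88 116 127 116 106 114 121 123 126 126 116 109 105  95 102 114 103]
 [160 119  90 100 155 179 152 126 147 168 171 177 180 160 129 115 127 166 187 162]
 [198 187 155 127 151 173 159 140 145 152 154 157 174 186 187 189 193 202 210 195]
 [206 206 191 158 142 137 117 100  92  87  97 123 148 163 179 198 208 210 210 205]
 [205 203 185 149 118  96  65  47  40  36  45  71 102 126 150 175 198 208 210 204]
 [203 190 167 134  92  55  33  27  25  25  25  32  53  85 125 151 182 204 210 205]
 [192 168 142 107  60  31  31  30  30  25  28  26  26  50  96 130 163 193 209 204]
 [180 151 129  90  43  27  31  32  34  40  45  34  24  29  67 117 150 183 206 204]
 [176 145 117  74  33  18  23  29  38  57  70  66  50  33  48  93 126 164 197 203]
 [182 155 120  70  34  24  21  18  27  44  69  90  88  67  49  77 123 162 194 201]
 [183 151 110  60  29  29  27  27  21  23  39  61  76  86  70  72 116 163 196 202]
 [175 132 101  68  35  27  31  32  28  23  20  22  36  48  48  62 102 160 199 202]
 [175 146 136 108  60  29  29  32  32  30  26  20  16  20  44  62  98 166 204 204]
 [187 166 150 130  90  44  22  25  29  30  27  22  20  36  63  79 107 170 207 204]
 [202 176 155 147 124  83  45  24  22  20  19  24  41  64  92 116 138 178 205 206]
 [207 189 168 152 146 130  99  78  76  75  61  66  85 102 128 149 175 199 208 205]
 [209 205 191 166 150 149 141 141 149 145 126 118 131 146 166 187 201 209 209 208]
 [209 210 205 186 161 152 150 152 162 159 151 145 144 162 186 204 208 207 207 206]
 [208 210 210 207 198 185 169 161 160 148 152 167 182 198 206 209 208 208 208 208]]
```

View pics/c3.png

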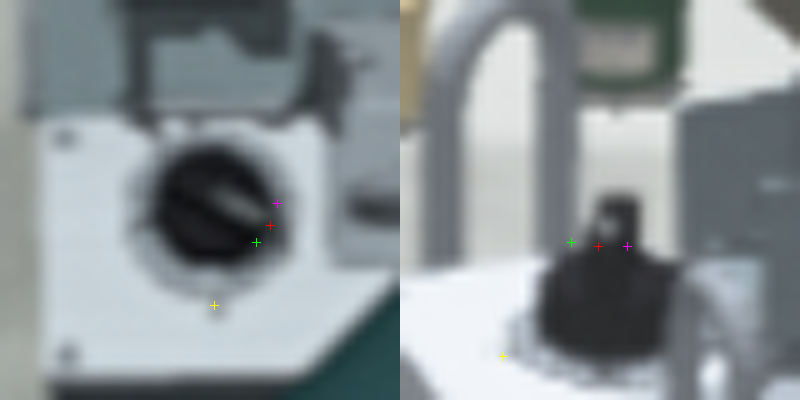

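Run:
```python
from h import *
g=cv2.cvtColor(cv2.imread("pics/t3.png"),cv2.COLOR_BGR2GRAY).astype(float)
ys,xs=np.mgrid[196:204,256:264];w=(g[196:204,256:264]-38).clip(0)
w[(xs>263)|((ys<198)&(xs>261))]=0
P=(onz('top',np.c_[xs.ravel(),ys.ravel()],122)-C)@BR;P=P[:,:2];w=w.ravel()
m=(P*w[:,None]).sum(0)/w.sum();D=P-m;S=(D*w[:,None]).T@D/w.sum();v=np.linalg.eigh(S)[1][:,1];v*=-np.sign(v[0]);v
print('mean rel axis',(m-[-39,42]).round(1),'dir',v.round(2),'theta',round(-np.arctan2(-v[1],-v[0]),3), 'from mean',round(-np.arctan2(-(m-[-39,42])[1],-(m-[-39,42])[0]),3))
```

```text
mean rel axis [ -3.9 -10.5] dir [-0.49 -0.87] theta -1.053 from mean -1.216
```

Run:
```python
from h import *
robot.reach(list(B(-39,42,215)),down(np.pi+1.047));print(np.round(robot.current_joints(),2))
robot.gripper_to(26)
robot.line_to(list(B(-39,42,130)),v=150);robot.line_to(list(B(-39,42,107)),v=50)
print('f',np.array(robot.current_ft_force()).round(1))
robot.gripper_to(8)
print('gap',robot.current_finger_gap(),robot.current_gripper_force(),'f',np.array(robot.current_ft_force()).round(1),'t',np.array(robot.current_torque()).round(2),robot.current_tool_pos(),robot.current_clock())
```

```text
[-0.49  0.23  0.61  1.99 -0.16  0.97 -0.29]
f [-0.3 -0.1 -0. ]
gap 11.701622714901228 29.999485909938812 f [ 5.6 -2.6 -3.9] t [-0.51 -0.96 -0.02] [502.10471034 -51.38653785 107.33980317] 14.8083
```

Run:
```python
from h import *
p=np.array(robot.current_tool_pos());p[2]=107
for a in list(np.arange(.96,.05,-.0873))+[0.0]:
    robot.reach(list(p),down(np.pi+a))
    q=robot.current_orientation();y=Rot.from_quat([q[1],q[2],q[3],q[0]]).as_matrix()[:,1]
    print(round(a,2),'act',round(np.arctan2(-(-y@ex),-(y@ey)) ,3),'f',np.array(robot.current_ft_force()).round(1),'tz',np.array(robot.current_torque()).round(2)[2],robot.current_clock())
```

```text
0.96 act 0.962 f [ 0.1 -1.   3.4] tz -0.01 15.0583
0.87 act 0.876 f [-0.3  0.3  5.3] tz -0.1 15.3083
0.79 act 0.788 f [-1.4 -1.2  6.8] tz -0.17 15.5583
0.7 act 0.701 f [-2.1 -0.2  6.6] tz 0.02 15.8083
0.61 act 0.614 f [-2.2 -0.5  6.2] tz 0.04 16.0583
0.52 act 0.526 f [-1.3  0.7  7.1] tz -0.03 16.3083
0.44 act 0.439 f [-2.1  1.3  8. ] tz -0.16 16.5583
0.35 act 0.352 f [-2.4  1.2  8.1] tz 0.02 16.8083
0.26 act 0.265 f [-2.1  1.7  8.6] tz 0.0 17.0583
0.17 act 0.178 f [-3.   2.5  8.6] tz -0.05 17.3083
0.09 act 0.09 f [-3.2  2.4  8.7] tz -0.15 17.5583
0.0 act 0.004 f [-2.9  2.2  9.1] tz -0.04 17.8083
```

Three torque peaks show three clicks. I'll release, lift and check the dial by camera.

Run:
```python
from h import *
robot.sleep(.3);robot.gripper_to(26)
p=np.array(robot.current_tool_pos());robot.line_to(list(p+[0,0,110]),v=200)
robot.reach(list(B(-39,-30,235)),down(-np.pi/2));print(np.round(robot.current_joints(),2))
robot.line_to(list(B(-39,-150,235)),v=350)
print(robot.current_clock())
b=shot('side','s4');a=shot('top','t4')
w=proj('top',B(-39,42,122))[0]
d=[(B(-70,42,84),(0,255,255)),(B(-39,42,122),(0,255,0)),(B(-39,-30,134),(0,0,255))]
o=np.hstack([crop(a,'top',237,175,50,50,8,d),crop(b,'side',235,160,50,50,8,d)]);cv2.imwrite("pics/c4.png",o)
```

```text
[-0.37  0.24  0.64  1.94 -0.17  1.02  0.38]
21.1167
```

View pics/c4.png

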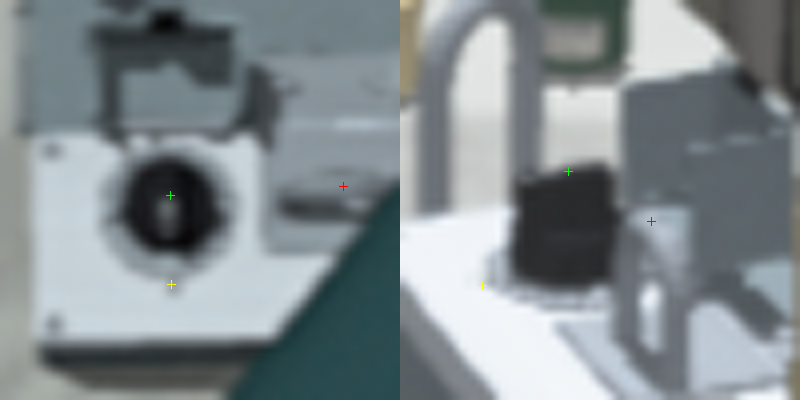

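The pointer line runs from the axis (169,200) to the front, straight at the long mark (171,284), and the cover still stands upright. The bow marker agrees within a few mm. Now I'll grip the bow.

Run:
```python
from h import *
robot.line_to(list(B(-39,-30,235)),v=300);robot.gripper_to(40)
robot.line_to(list(B(-39,-30,150)),v=200);robot.line_to(list(B(-39,-30,112)),v=60)
print('f',np.array(robot.current_ft_force()).round(1))
robot.gripper_to(6)
f=np.array(robot.current_ft_force());p=np.array(robot.current_tool_pos())
print('gap',robot.current_finger_gap(),robot.current_gripper_force(),'f',f.round(1),'dpos',(BR.T@(p-B(-39,-30,112))).round(2),robot.current_clock())
```

```text
f [ 0.1  0.9 -0.7]
gap 9.344446487832498 30.000059902668 f [0.6 0.1 1.8] dpos [ 0.19 -0.01  0.16] 24.1
```

Run:
```python
from h import *
p=np.array(robot.current_tool_pos());ok=True
for dz in(3,6,10,20,35,50,86):
    robot.line_to(list(p+[0,0,dz]),v=50);f=np.array(robot.current_ft_force());print(dz,f.round(1),round(robot.current_finger_gap(),2))
    if np.linalg.norm(f)>30:ok=False;break
robot.sleep(.4);print(ok,robot.current_clock(),np.array(robot.current_ft_force()).round(1))
b=shot('side','s5');a=shot('top','t5')
o=np.hstack([crop(a,'top',225,150,80,75,5,[]),crop(b,'side',215,145,80,75,5,[(B(-39,-10,126),(0,0,255)),(B(-39,-50,126),(0,0,255))])]);cv2.imwrite("pics/c5.png",o)
```

```text
3 [-0.2  0.  -0.5] 9.18
6 [ 0.4  0.4 -1.7] 9.09
10 [ 0.3  1.  -0.3] 9.3
20 [ 0.6 -0.2 -0.1] 8.86
35 [ 0.2 -0.7 -0.6] 9.07
50 [-0.   0.6 -1.2] 9.25
86 [-0.2  0.  -1.4] 9.01
True 27.3667 [-0.7  0.4 -0.6]
```

View pics/c5.png

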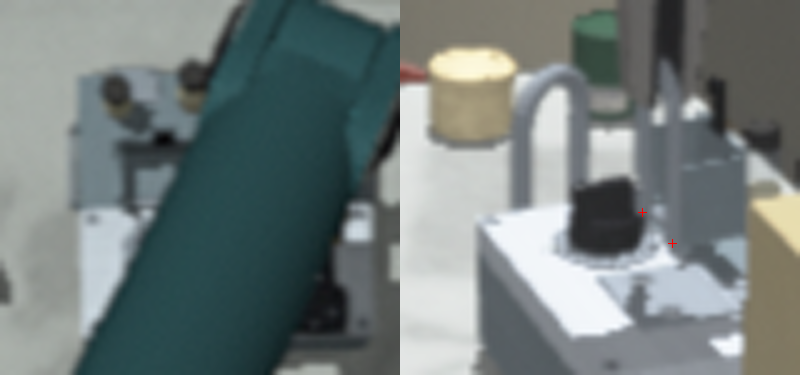

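The shackle hangs upright in the fingers, with its leg ends near the predicted spots (643,212) and (673,243) and well above the console. The cover is upright, and the dial and vials are untouched. I'm handing it in.

```bash
python3 -c "
from h import *
print(robot.finish_job(),robot.current_clock())"
```

```text
the job is handed in; nothing more can be done
the job is handed in; nothing more can be done
```

I handed the job in after about 27 s of the 72 s allowed, with the cover upright, the dial on its long mark after three clicks, and the shackle gripped upright about 4 cm clear of the lock; the station returned no verdict.

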